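# Stow the loose fittings, then hold the hidden bolt head

### The job

We are bolting up the bead-slicing jig: first clear the three loose fittings on the white tile (brass spacer, black knob, steel wing nut) into the pale open parts tray so that none is lost. Then reach down into the narrow gap behind the jig's upright bracket, grip the brass bolt head hidden there, which is being dragged slowly round by the nut driver, and hold it from turning; finish while still gripping it there, with the bolt standing still. Leave the beads and everything else on the bench where they are.

Things in the scene. Friction and masses are not known exactly. Their poses are not given: they have to be found in the camera images.
- jig: bead-slicing jig, fixed: blue base plate 215 x 100 x 12 mm, two upright aluminium plates, yellow nut driver 42 mm thick lying along jig x = -165 to -70 mm (top 81 mm above the table). Origin on the table right under the middle of the bolt head; jig x runs along the bolt from the driver to the bolt head, jig y along the plates, z up
- bracket_top (a point): middle of the bracket's top edge, 82 mm above the table. The bracket is an upright plate 100 mm wide (jig y), 6 mm thick, at jig x = -30 to -24 mm, between the driver and the bolt head
- fence_top (a point): middle of the rear fence's top edge, 68 mm above the table. Plate 100 mm wide (jig y) at jig x = 24 to 30 mm. The gap between bracket and fence is 48 mm wide, open above and at both ends (jig y), its floor 12 mm above the table
- bolt_head (a point): centre of the bolt head, mid-gap, 60 mm above the table; axes are the jig's (they do not turn with the bolt). Brass hexagon 20 mm across flats, 23 mm across corners, 16 mm long along jig x, on an 18 mm thick sleeve from the bracket. Can be gripped from above, one finger on each side along jig y; it settles onto its flats in the grip
- bolt (a joint): turn of the bolt about jig x, rad. From the start the driver drags it round at about 0.5 rad/s with a torque of about 0.06 N m; it does not stop by itself. Held firmly, it stands still and can be held at any angle, while the nut and the driver's socket go on turning
- tile: white square tile 200 x 200 mm, 8 mm thick, fixed to the table; origin centre of its underside
- tray: pale translucent open parts tray, 160 (x) x 115 (y) mm, 32 mm high, walls and floor about 4 mm, loose, 0.5 kg; origin centre of its underside, z up. 
- spacer: brass spacer, an upright tube 28 mm outside, 12 mm hole, 26 mm high, standing on the tile; origin centre of its underside
- knob: black round knob, 32 mm across from 10 to 28 mm of its height, on an 18 mm foot, standing on the tile; origin centre of its underside
- wingnut: dark steel wing nut standing on the tile: a bar 46 (x) x 12 (y) mm, from 12 to 28 mm high, on a round hub 24 mm across and 14 mm high; origin centre of its underside, x along the bar. Grip the bar across its 12 mm, or along its 46 mm
- bead0: small round bystander bead, blue face and gold rim, 18 mm across and 10 mm high, on the tile; origin centre of its underside; leave alone
- bead1: small round bystander bead, blue face and gold rim, 18 mm across and 10 mm high, on the tile; origin centre of its underside; leave alone
- scraper: bystander: steel scraper, 22 x 110 mm with dark wooden back, 18 mm high; origin centre of its underside
- mug: bystander: blue mug, 76 mm across, 85 mm high; origin centre of its underside
- jar: bystander: jar with yellow lid, 60 mm across, 70 mm high; origin centre of its underside
- brayer: bystander: clay roller, clear 36 mm roll 90 mm long on a steel fork with a wooden handle towards its -x, 145 mm long in all; origin on the table under the middle of the roll
- brush: bystander: brush lying on the table; origin on its underside

How it is judged:
By the outcome, as a careful person would: the job done as asked, in the order asked, and still so for the second after the job is handed in, while the arm keeps its last pose, push and grip.
It also fails if it takes over 72 s, if anything falls off the work surface, if the arm or the gripper's body presses on something with over 40 N, if the wrist force passes 120 N, or if a joint passes its speed limit or range.

### The arm

A 6-joint arm with a two-finger parallel gripper is mounted at the origin on the work surface. World frame = base frame: x ahead of the robot, y to its left, z up, the work surface at z = 0. Lengths are in m, angles in degrees, forces in N, time in s.
With the tool pointing down it reaches from about 0.35 to 0.875 m from the base axis. Payload 4.2 kg.
Tool frame: the origin (TCP) lies at the very end of the fingers, on their centre line; the grasp point (between the pads) lies 19 mm behind it; z points along the fingers, x is the direction in which the jaws open and shut, and the axes are right-handed (so a half turn about z gives the same grasp; the last joint's range is limited). The gripper opens to 87 mm and grips with 3 to 60 N. Pads are 19 mm wide; open, the fingers measure 117 mm over their backs; the gripper's body (75 mm by 190 mm) begins 51 mm behind the grasp point.
Start: joints at [-57.892, 22.042, 0.453, 0, -68.411, -14.817], TCP at [0.186, -0.597, 0.223] pointing down, gripper open.
Joint ranges: [-179.83, 179.83], [-69.29, 118.12], [-61.27, 80.66], [-181.25, 117.63], [-171.15, -9.14], [-177.46, 177.46]. Speed limits (degrees/s): [159.86, 159.86, 180, 180, 180, 180].

### API

Orientations are given as a 3x3 rotation matrix whose columns are the frame's x, y, z axes.
In Python, from station import sense, capture, finish_job gives the robot as it stands.
- The arm moves only by the shell command python3 -m crank 'ROWS' [OPENING]. ROWS is JSON, a list of rows, each a list of 4 numbers: the shift along the tool's x, y, z in m, then the turn about the tool's z in rad. A call has 1 to 5 rows; each row shifts and turns the commanded pose from where the row before left it, along the tool's axes as they then stand; what a row does not reach is not made up. A row lasts 1/12 s, in which the tool goes at most 41.7 mm and 7.16 degrees, less where a joint would pass 70% of its speed; a pose out of reach is approached as far as the arm can. A call with a gripper value outside its range is refused whole. OPENING is the finger opening in m, from 0 to 0.087, set as the call begins (- or left out, the last holds). The fingers move at their own pace and stop on an object; the grip force is fixed at half the most. Time passes only in rows, so rows that do not move let the fingers close. It gives the time, the measured TCP pose, the force and the opening at its end, in the units of the state.
- sense(): the state, without advancing time (a new reading comes with each control period).
- capture(name): name is "scene" or "top" or "wrist"; returns a dict with "pixels" (480x640x3 uint8, red, green, blue), "depth" (480x640 float32, m along the optical axis (not along the pixel's ray), 0 where there is no reading), "fx", "fy", "cx", "cy" (pixels), "k1" (the pictures are not rectified: a ray, as slopes to the right and down, at radius r is drawn at 1 + k1 r^2 times it, then the intrinsics apply), "world_from_camera" (4x4, takes a point from camera to world coordinates); the wrist camera has in their place "hand_eye" (4x4, takes a point from camera to tool coordinates, whose origin is the TCP and whose axes are the tool frame's). Camera axes: x right, y down, z forward; pixel columns grow to the right and rows downward; lengths in m; the calibration is good to about 2 mm. A picture is of the moment at which its call begins: read the wrist's pose just before it.
- finish_job(): hands the job in, once; it reports no verdict.
The state is a dict: "time_s": time; "joints": joint angles; "joint_velocities": joint speeds; "effort": joint torques, N m; "tcp_pos": TCP position; "ee_rot": TCP orientation; "wrist_force": force on the tool from outside, world axes, zero at the start; "moment": the same for the moment, N m; "gripper_width": opening from 0.0 (shut) to 1.0 (fully open).
Only numpy, scipy, OpenCV 4.12 (cv2) and the standard library are available. Lean on these libraries where they do the work, as an engineer would, in place of code of your own. Each camera call takes 0.05 s, during which the arm holds its last target.

## Working session

There is one attempt and no reset: what is moved stays moved. The work goes in short steps, Python scripts to look and compute and a shell command to move; the robot and the scene stay as the last step left them, time stands still between calls to the robot, and variables do not carry over. Pictures are saved under pics/ and viewed, and the job is handed in when it is done.

```bash
mkdir -p pics; ls; cat > h.py <<'E'
import numpy as np, cv2
from station import sense, capture
def snap(name,fn):
    s=sense(); c=capture(name)
    if 'hand_eye' in c:
        T=np.eye(4); T[:3,:3]=np.array(s['ee_rot']); T[:3,3]=s['tcp_pos']; M=T@np.array(c['hand_eye'])
    else: M=np.array(c['world_from_camera'])
    cv2.imwrite('pics/'+fn+'.png',c['pixels'][:,:,::-1])
    d=c['depth'].astype(float)
    h,w=d.shape
    u,v=np.meshgrid(np.arange(w),np.arange(h))
    K=np.array([[c['fx'],0,c['cx']],[0,c['fy'],c['cy']],[0,0,1]])
    p=np.stack([u,v],-1).reshape(-1,1,2).astype(float)
    r=cv2.undistortPoints(p,K,np.array([c['k1'],0,0,0.]))
    r=r.reshape(h,w,2)
    P=np.concatenate([r*d[...,None],d[...,None]],-1)@M[:3,:3].T+M[:3,3]
    P[d==0]=np.nan
    np.savez('pics/'+fn+'.npz',P=P,im=c['pixels'],M=M,K=K,k1=c['k1'],r=r)
    return P,c['pixels'],M
E
python3 - <<'E'
from h import *
s=sense(); print(s)
for n in ('scene','top','wrist'):
    P,im,M=snap(n,n+'0'); print(n,M.round(3).tolist())
E
```

```text
pics
{'time_s': 0.0, 'joints': array([-5.78905612e+01,  2.20891525e+01,  3.78600676e-01, -2.76347640e-02,
       -6.84108819e+01, -1.48185110e+01]), 'joint_velocities': array([-0.02625307,  0.00295514, -0.03703148,  0.02711048,  0.02803699,
       -0.03759343]), 'effort': array([-1.70986350e-03, -3.90666211e+01,  1.87406176e+01,  4.21982691e+00,
        1.10756583e-02, -2.08424112e-04]), 'tcp_pos': array([ 0.18561342, -0.59616324,  0.22147201]), 'ee_rot': array([[-2.97052980e-01,  9.54860707e-01, -7.46649700e-04],
       [ 9.54858548e-01,  2.97053899e-01,  2.03356859e-03],
       [ 2.16356994e-03, -1.08867238e-04, -9.99997654e-01]]), 'wrist_force': array([ 0.21262405,  0.32254261, -0.22067168]), 'moment': array([-0.03297471, -0.02202099, -0.04286992]), 'gripper_width': 1.0004783513052606}
scene [[-0.673, 0.531, -0.515, 1.097], [0.74, 0.476, -0.475, 0.583], [-0.007, -0.701, -0.714, 0.808], [0.0, 0.0, 0.0, 1.0]]
top [[-0.019, -0.99, 0.14, 0.387], [-1.0, 0.021, 0.011, 0.069], [-0.014, -0.14, -0.99, 1.248], [0.0, 0.0, 0.0, 1.0]]
wrist [[-0.298, 0.924, 0.239, 0.12], [0.955, 0.288, 0.077, -0.617], [0.002, 0.251, -0.968, 0.383], [0.0, 0.0, 0.0, 1.0]]
```

View pics/scene0.png

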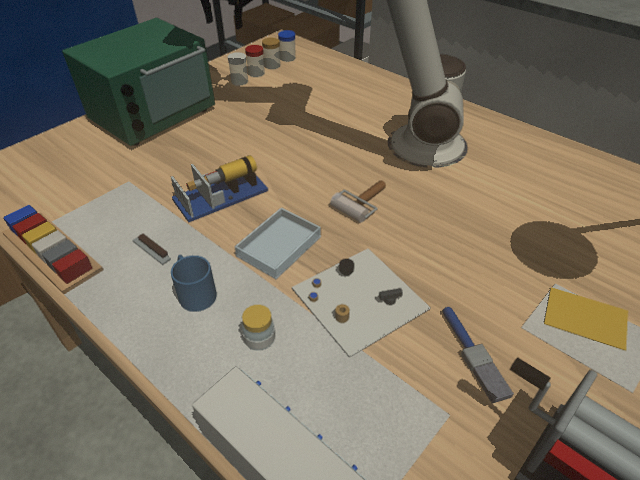

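View pics/top0.png

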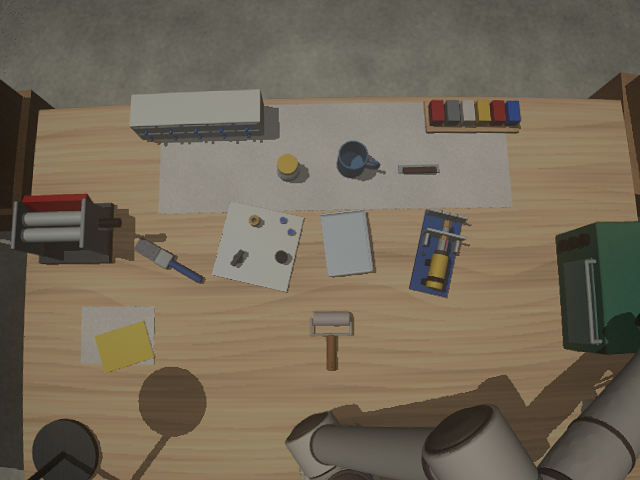

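View pics/wrist0.png

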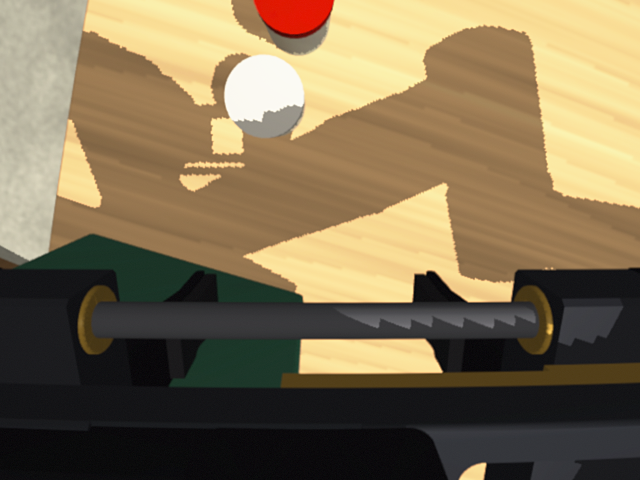

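The top view shows the tile near (258,247) with the spacer at (255,221), knob at (282,257), wing nut at (239,258) and beads at (284,220) and (291,232). The tray is near (348,243), and the jig is near (437,255) with the bolt gap toward the top. Next I'll measure these.

```bash
python3 - <<'E'
import numpy as np,cv2
for n in ('top0','scene0'):
    z=np.load(f'pics/{n}.npz'); P=z['P']; im=z['im']
    if n=='top0':
        for nm,(u,v) in dict(spacer=(255,221),knob=(282,257),wing=(239,258),b0=(284,220),b1=(291,232),tray=(348,243),tile=(265,245),jigdriver=(437,268),table=(380,330)).items(): print(nm,u,v,P[v,u].round(4))
        big=cv2.resize(im[195:310,200:480],None,fx=2.8,fy=2.8,interpolation=cv2.INTER_CUBIC); cv2.imwrite('pics/topcrop.png',big[:,:,::-1])
    else:
        big=cv2.resize(im[140:370,150:450],None,fx=2.6,fy=2.6,interpolation=cv2.INTER_CUBIC); cv2.imwrite('pics/scenecrop.png',big[:,:,::-1])
E
```

```text
spacer 255 221 [0.6221 0.2129 0.0088]
knob 282 257 [0.5236 0.142  0.0308]
wing 239 258 [0.5228 0.2511 0.0342]
b0 284 220 [0.6213 0.1364 0.0181]
b1 291 232 [0.5897 0.1188 0.0163]
tray 348 243 [ 0.5599 -0.0286  0.0026]
tile 265 245 [0.558 0.187 0.01 ]
jigdriver 437 268 [ 0.4831 -0.2383  0.0798]
table 380 330 [ 0.334  -0.104   0.0011]
```

View pics/topcrop.png

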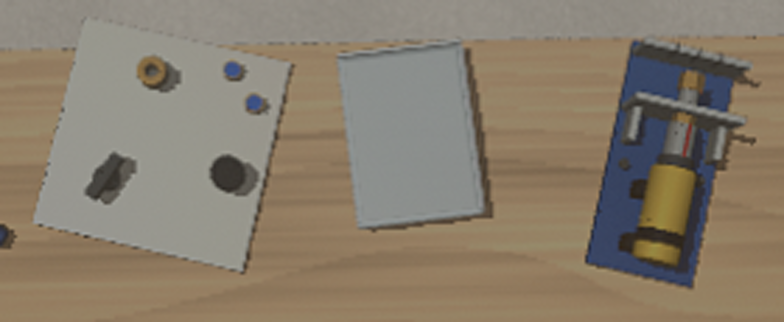

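View pics/scenecrop.png

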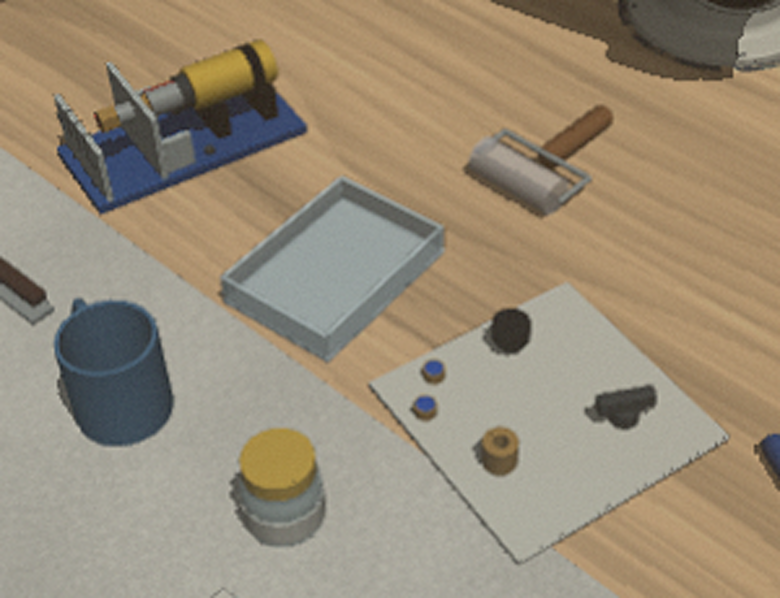

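```bash
cat > seg.py <<'E'
import numpy as np,cv2,sys
def blobs(P,zlo,zhi,x0,x1,y0,y1,minn=12):
    m=(P[...,2]>zlo)&(P[...,2]<zhi)&(P[...,0]>x0)&(P[...,0]<x1)&(P[...,1]>y0)&(P[...,1]<y1)
    n,l,st,c=cv2.connectedComponentsWithStats(m.astype(np.uint8))
    for i in range(1,n):
        if st[i,4]<minn: continue
        q=P[l==i]; r=cv2.minAreaRect((q[:,:2]*1000).astype(np.float32))
        print('px',c[i].round(1),'n',st[i,4],'mean',q.mean(0).round(4),'zmax',np.percentile(q[:,2],95).round(4),'rect mm',[np.round(a,1) for a in r])
E
python3 - <<'E'
import numpy as np
from seg import blobs
for n in ('top0','scene0'):
    P=np.load(f'pics/{n}.npz')['P']
    print(n,'fittings'); blobs(P,.027,.05,.45,.68,.1,.3)
    print('beads'); blobs(P,.0135,.022,.55,.68,.08,.16,5)
    print('tile'); blobs(P,.005,.012,.42,.7,.08,.34,300)
    print('tray rim'); blobs(P,.024,.04,.45,.68,-.12,.06)
    print('jig>72'); blobs(P,.073,.1,.4,.7,-.35,-.12,5)
    print('jig 60-72'); blobs(P,.060,.073,.4,.7,-.35,-.12,5)
    print('base'); blobs(P,.008,.016,.4,.7,-.35,-.12,50)
E
```

```text
top0 fittings
px [254.  219.8] n 77 mean [0.6205 0.2126 0.0335] zmax 0.037 rect mm [array([620.3, 212.9]), array([24.5, 25.6]), np.float64(44.3)]
px [237.  257.1] n 94 mean [0.5249 0.256  0.0353] zmax 0.0399 rect mm [array([525.2, 257.1]), array([13.1, 44.9]), np.float64(53.7)]
px [281.2 256.1] n 126 mean [0.5254 0.1437 0.0357] zmax 0.0394 rect mm [array([525.5, 144.1]), array([31.2, 28.8]), np.float64(45.3)]
beads
px [283.  219.3] n 40 mean [0.6232 0.139  0.0182] zmax 0.0207 rect mm [array([623. , 139.1]), array([18.3, 17.1]), np.float64(30.9)]
px [290.8 231.2] n 39 mean [0.5915 0.1192 0.0178] zmax 0.021 rect mm [array([591.3, 118.7]), array([15.5, 18.3]), np.float64(89.6)]
tile
px [257.2 246.2] n 4537 mean [0.5559 0.2076 0.0082] zmax 0.0112 rect mm [array([558.3, 206.6]), array([205.6, 206.3]), np.float64(76.5)]
tray rim
px [346.7 241.1] n 376 mean [ 0.5612 -0.0231  0.0309] zmax 0.0351 rect mm [array([560.1, -21.9]), array([161., 113.]), np.float64(5.7)]
jig>72
px [446.1 233. ] n 121 mean [ 0.5689 -0.2656  0.0807] zmax 0.0858 rect mm [array([ 568.7, -266.6]), array([98. ,  7.7]), n
[... 3111 characters left out ...]
6] n 5 mean [ 0.5567 -0.2591  0.0739] zmax 0.0749 rect mm [array([ 557. , -258.3]), array([13.2,  2.3]), np.float64(86.7)]
jig 60-72
px [228.6 172.8] n 317 mean [ 0.5102 -0.2372  0.0673] zmax 0.0725 rect mm [array([ 503.4, -240.4]), array([ 33. , 127.9]), np.float64(63.9)]
px [196.9 182.9] n 157 mean [ 0.5855 -0.2633  0.0671] zmax 0.0724 rect mm [array([ 588.2, -268.4]), array([101.3,  35.2]), np.float64(78.4)]
px [180.1 188.6] n 103 mean [ 0.625  -0.2752  0.0673] zmax 0.0711 rect mm [array([ 623.4, -278.3]), array([99.9,  7.9]), np.float64(75.9)]
base
px [218.5 196. ] n 1337 mean [ 0.5442 -0.2451  0.0125] zmax 0.0151 rect mm [array([ 533.4, -254.6]), array([103.2, 214. ]), np.float64(75.3)]
```

```bash
cat > plan.py <<'E'
import numpy as np,sys
from station import sense
# python3 plan.py x y z yawdeg : turn needed, then shift in tool axes AFTER the turn (vertical tool assumed) ; also before
x,y,z,yaw=map(float,sys.argv[1:5]); s=sense(); R=np.array(s['ee_rot']); p=np.array(s['tcp_pos'])
cur=np.degrees(np.arctan2(R[1,0],R[0,0])); t=np.radians((cur-yaw+90)%180-90)
d=np.array([x,y,z])-p
for nm,a in (('now',cur),('after turn',yaw if abs(((cur-yaw+180)%360)-180)<91 else yaw+180)):
    a=np.radians(a); X=np.array([np.cos(a),np.sin(a),0]); Y=np.array([np.sin(a),-np.cos(a),0])
    v=np.array([d@X,d@Y,-d[2]]); print(nm,'shift',v.round(4),'dist',np.linalg.norm(v).round(3))
print('tcp',p.round(4),'yaw',cur.round(2),'turn',t.round(4),'t',round(s['time_s'],2),'F',np.round(s['wrist_force'],1),'w',round(s['gripper_width']*87,1),'j',np.round(s['joints'],0))
E
python3 plan.py .526 .145 .12 95.7
```

```text
now shift [0.6067 0.5453 0.1017] dist 0.822
after turn shift [0.7039 0.4123 0.1017] dist 0.822
tcp [ 0.1856 -0.5963  0.2217] yaw 107.29 turn 0.2022 t 0.15 F [-0.6  0.3 -0.2] w 87.4 j [-58.  22.   0.  -0. -68. -15.]
```

```bash
python3 -m crank '[[0,0,0,0.101],[0,0,0,0.101],[0.015,0.009,0,0],[0.03,0.0175,0,0],[0.033,0.0195,0,0]]' 0.055; python3 -m crank '[[0.033,0.0195,0,0],[0.033,0.0195,0,0],[0.033,0.0195,0,0],[0.033,0.0195,0,0],[0.033,0.0195,0,0]]'; python3 plan.py .526 .145 .12 95.7
```

```text
time_s: 0.57
tcp_pos: [0.2235, -0.5141, 0.2214]
ee_rot: [[-0.097, 0.995, -0.001], [0.995, 0.097, 0.001], [0.001, -0.001, -1.0]]
wrist_force: [0.8, 0.6, 0.6]
gripper_width: 0.708
time_s: 0.98
tcp_pos: [0.3045, -0.3389, 0.2224]
ee_rot: [[-0.099, 0.995, -0.0], [0.995, 0.099, 0.0], [0.0, -0.0, -1.0]]
wrist_force: [0.9, -0.8, 0.7]
gripper_width: 0.639
now shift [0.4595 0.2684 0.1024] dist 0.542
after turn shift [0.4595 0.2685 0.1024] dist 0.542
tcp [ 0.3045 -0.3389  0.2224] yaw 95.69 turn -0.0002 t 0.98 F [ 0.9 -0.8  0.7] w 55.6 j [-28.   5. -22.  -0. -63. -57.]
```

```bash
python3 -m crank '[[0.033,0.0195,0,0],[0.033,0.0195,0,0],[0.033,0.0195,0,0],[0.033,0.0195,0,0],[0.033,0.0195,0,0]]'; python3 -m crank '[[0.033,0.0195,0,0],[0.033,0.0195,0,0],[0.033,0.0195,0,0],[0.033,0.0195,0,0],[0.033,0.0195,0,0]]' ;python3 -m crank '[[0.033,0.0195,0.01,0],[0.033,0.0195,0.02,0],[0.033,0.0195,0.03,0],[0.02,0.01,0.01,0],[0,0,0,0]]'; python3 plan.py .526 .145 .012 95.7
```

```text
time_s: 1.4
tcp_pos: [0.3851, -0.1649, 0.2227]
ee_rot: [[-0.1, 0.995, 0.0], [0.995, 0.1, 0.0], [0.0, 0.0, -1.0]]
wrist_force: [1.8, -0.6, -0.7]
gripper_width: 0.628
time_s: 1.82
tcp_pos: [0.4657, 0.0091, 0.2226]
ee_rot: [[-0.1, 0.995, 0.0], [0.995, 0.1, 0.0], [0.0, 0.0, -1.0]]
wrist_force: [1.6, -0.3, 0.3]
gripper_width: 0.632
time_s: 2.23
tcp_pos: [0.5188, 0.1289, 0.154]
ee_rot: [[-0.103, 0.995, -0.005], [0.995, 0.103, -0.002], [-0.002, -0.005, -1.0]]
wrist_force: [-0.6, -0.6, 0.5]
gripper_width: 0.629
now shift [0.0153 0.0088 0.142 ] dist 0.143
after turn shift [0.0153 0.0088 0.142 ] dist 0.143
tcp [0.5188 0.1289 0.154 ] yaw 95.9 turn 0.0035 t 2.23 F [-0.6 -0.6  0.5] w 54.7 j [  31.   17.  -18.   -0.  -56. -115.]
```

```bash
python3 - <<'E'
from h import *
from seg import blobs
P,im,M=snap('wrist','wrist1')
blobs(P,.027,.05,.45,.68,.08,.3)
E
```

```text
px [335.2 240.9] n 1424 mean [0.524  0.1441 0.0351] zmax 0.0365 rect mm [array([524.6, 144.4]), array([31.8, 30.6]), np.float64(7.7)]
px [484.5 250.6] n 956 mean [0.52   0.2574 0.0341] zmax 0.0364 rect mm [array([523.3, 257. ]), array([12.6, 44.2]), np.float64(54.3)]
px [391.1 363.6] n 69 mean [0.6233 0.2022 0.0322] zmax 0.0343 rect mm [array([623.4, 202.2]), array([15.5,  3.6]), np.float64(21.7)]
```

View pics/wrist1.png

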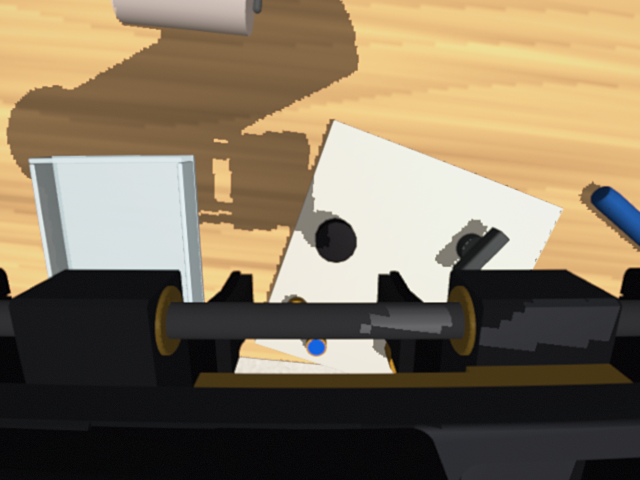

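The wrist view shows the knob at (335,241) clear between the fingers' line and the wing nut at (484,250). The positions agree with the other cameras to about 2 mm, so I'll descend on the knob.

```bash
python3 -m crank '[[0.008,0.004,0.01,0],[0,0,0.02,0],[0,0,0,0]]'; python3 plan.py .525 .1445 .012 95.7
```

```text
time_s: 2.53
tcp_pos: [0.52, 0.1333, 0.1248]
ee_rot: [[-0.098, 0.995, -0.005], [0.995, 0.098, -0.002], [-0.001, -0.005, -1.0]]
wrist_force: [-1.0, 0.5, -0.8]
gripper_width: 0.631
now shift [0.0106 0.0061 0.1128] dist 0.113
after turn shift [0.0106 0.0061 0.1128] dist 0.113
tcp [0.52   0.1333 0.1248] yaw 95.61 turn -0.0015 t 2.53 F [-1.   0.5 -0.8] w 54.9 j [  32.   19.  -19.   -0.  -52. -116.]
```

```bash
python3 -m crank '[[0.0105,0.006,0.02,0],[0,0,0.03,0],[0,0,0.03,0],[0,0,0.02,0],[0,0,0,0]]'; python3 plan.py .525 .1445 .012 95.7
```

```text
time_s: 2.95
tcp_pos: [0.5244, 0.1434, 0.0245]
ee_rot: [[-0.098, 0.995, -0.007], [0.995, 0.098, -0.004], [-0.003, -0.007, -1.0]]
wrist_force: [-1.0, -0.5, -0.4]
gripper_width: 0.634
now shift [0.001  0.0007 0.0125] dist 0.013
after turn shift [0.001  0.0007 0.0125] dist 0.013
tcp [0.5244 0.1434 0.0245] yaw 95.6 turn -0.0017 t 2.95 F [-1.  -0.5 -0.4] w 55.1 j [  32.   27.  -24.   -0.  -39. -117.]
```

```bash
python3 -m crank '[[0.001,0.001,0.0115,0],[0,0,0,0]]'; python3 -m crank '[[0,0,0,0],[0,0,0,0],[0,0,0,0],[0,0,0,0],[0,0,0,0]]' 0.02;  python3 -m crank '[[0,0,0,0]]';python3 plan.py .525 .1445 .012 95.7
```

```text
time_s: 3.12
tcp_pos: [0.5283, 0.1465, 0.0161]
ee_rot: [[-0.099, 0.995, 0.0], [0.995, 0.099, 0.0], [0.0, 0.0, -1.0]]
wrist_force: [-0.6, 0.1, 0.1]
gripper_width: 0.631
time_s: 3.53
tcp_pos: [0.5283, 0.1468, 0.0169]
ee_rot: [[-0.1, 0.995, 0.001], [0.995, 0.1, 0.001], [0.001, 0.001, -1.0]]
wrist_force: [-0.2, 0.2, 2.1]
gripper_width: 0.358
time_s: 3.62
tcp_pos: [0.5283, 0.1468, 0.0169]
ee_rot: [[-0.1, 0.995, 0.001], [0.995, 0.1, 0.0], [0.0, 0.001, -1.0]]
wrist_force: [-0.9, -0.1, 3.5]
gripper_width: 0.354
now shift [-0.002  -0.0035  0.0049] dist 0.006
after turn shift [-0.002  -0.0035  0.0049] dist 0.006
tcp [0.5283 0.1468 0.0169] yaw 95.73 turn 0.0006 t 3.62 F [-0.9 -0.1  3.5] w 30.8 j [  32.   28.  -24.    0.  -37. -117.]
```

```bash
python3 -m crank '[[0,0,-0.01,0],[0,0,-0.02,0],[0,0,-0.03,0],[0,0,-0.015,0],[0,0,0,0]]'; python3 plan.py .515 -.0265 .085 95.7
```

```text
time_s: 4.03
tcp_pos: [0.5303, 0.1478, 0.0956]
ee_rot: [[-0.101, 0.995, 0.008], [0.995, 0.101, 0.004], [0.003, 0.008, -1.0]]
wrist_force: [-0.3, -0.9, -2.1]
gripper_width: 0.359
now shift [-0.1719 -0.0328  0.0106] dist 0.175
after turn shift [-0.1719 -0.0326  0.0106] dist 0.175
tcp [0.5303 0.1478 0.0956] yaw 95.77 turn 0.0012 t 4.03 F [-0.3 -0.9 -2.1] w 31.2 j [  32.   22.  -20.    0.  -47. -117.]
```

```bash
python3 -m crank '[[-0.02,-0.004,0,0],[-0.035,-0.007,0,0],[-0.038,-0.007,0,0],[-0.038,-0.007,0,0],[-0.025,-0.005,0,0]]';python3 -m crank '[[-0.016,-0.003,0,0],[0,0,0.01,0],[0,0,0,0]]'; python3 plan.py .515 -.0265 .015 95.7
```

```text
time_s: 4.45
tcp_pos: [0.5119, -0.0141, 0.0905]
ee_rot: [[-0.098, 0.995, -0.002], [0.995, 0.098, -0.0], [-0.0, -0.002, -1.0]]
wrist_force: [0.4, -0.2, -1.0]
gripper_width: 0.356
time_s: 4.7
tcp_pos: [0.5105, -0.0287, 0.0792]
ee_rot: [[-0.097, 0.995, -0.004], [0.995, 0.097, -0.0], [0.0, -0.004, -1.0]]
wrist_force: [0.2, -0.5, -0.8]
gripper_width: 0.359
now shift [0.0018 0.0047 0.0642] dist 0.064
after turn shift [0.0017 0.0047 0.0642] dist 0.064
tcp [ 0.5105 -0.0287  0.0792] yaw 95.56 turn -0.0024 t 4.7 F [ 0.2 -0.5 -0.8] w 31.2 j [ 15.  20. -26.  -0. -44. -99.]
```

```bash
python3 -m crank '[[0.002,0.005,0.015,0],[0,0,0.025,0],[0,0,0.02,0],[0,0,0,0],[0,0,0,0]]'; python3 plan.py .515 -.0265 .015 95.7
```

```text
time_s: 5.12
tcp_pos: [0.5163, -0.0247, 0.0201]
ee_rot: [[-0.101, 0.995, -0.003], [0.995, 0.101, -0.001], [-0.001, -0.003, -1.0]]
wrist_force: [0.3, -1.0, -0.6]
gripper_width: 0.354
now shift [-0.0017 -0.0015  0.0051] dist 0.006
after turn shift [-0.0017 -0.0014  0.0051] dist 0.006
tcp [ 0.5163 -0.0247  0.0201] yaw 95.81 turn 0.0019 t 5.12 F [ 0.3 -1.  -0.6] w 30.8 j [ 15.  26. -28.   0. -36. -99.]
```

```bash
python3 -m crank '[[0,0,0.004,0],[0,0,0,0]]'; python3 -m crank '[[0,0,0,0],[0,0,0,0],[0,0,0,0]]' 0.05; python3 -m crank '[[0,0,-0.02,0],[0,0,-0.03,0],[0,0,-0.03,0],[0,0,-0.02,0],[0,0,0,0]]'; python3 plan.py .622 .2145 .085 95.7
```

```text
time_s: 5.28
tcp_pos: [0.5176, -0.0247, 0.0177]
ee_rot: [[-0.1, 0.995, 0.001], [0.995, 0.1, 0.0], [0.0, 0.001, -1.0]]
wrist_force: [-0.2, -0.2, -1.3]
gripper_width: 0.355
time_s: 5.53
tcp_pos: [0.5175, -0.0252, 0.0179]
ee_rot: [[-0.1, 0.995, 0.002], [0.995, 0.1, 0.0], [0.0, 0.002, -1.0]]
wrist_force: [0.6, 1.1, 0.4]
gripper_width: 0.5
time_s: 5.95
tcp_pos: [0.5203, -0.0249, 0.1224]
ee_rot: [[-0.101, 0.995, 0.011], [0.995, 0.101, 0.002], [0.0, 0.011, -1.0]]
wrist_force: [0.0, -0.0, -0.1]
gripper_width: 0.573
now shift [0.228  0.1253 0.0374] dist 0.263
after turn shift [0.2281 0.125  0.0374] dist 0.263
tcp [ 0.5203 -0.0249  0.1224] yaw 95.78 turn 0.0013 t 5.95 F [ 0.  -0.  -0.1] w 49.9 j [ 15.  17. -23.   0. -49. -99.]
```

```bash
python3 - <<'E'
from h import *
P,im,M=snap('scene','scene2')
cv2.imwrite('pics/scene2c.png',cv2.resize(im[140:370,150:450],None,fx=2.6,fy=2.6)[:,:,::-1])
E
```

```text
(no output)
```

View pics/scene2c.png

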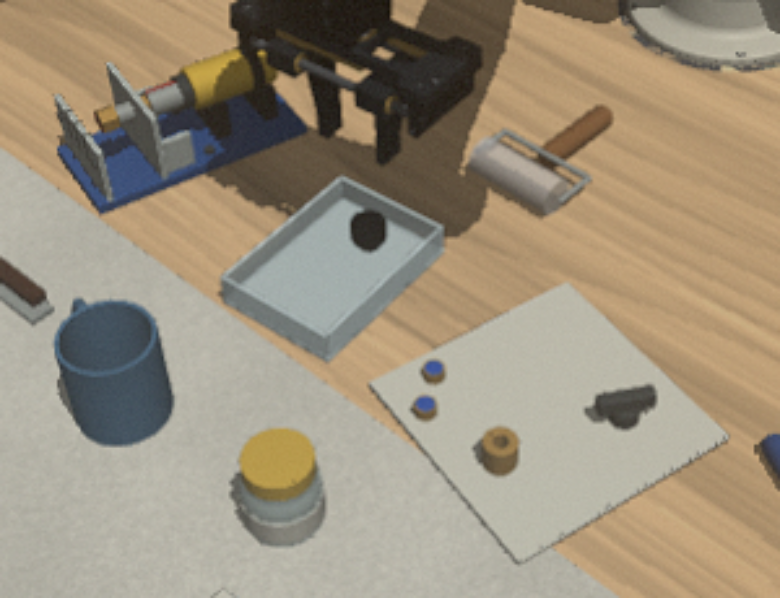

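The picture shows the knob standing in the tray at (368,230), with the beads, spacer and wing nut undisturbed. Next is the spacer.

```bash
python3 -m crank '[[0.018,0.01,0,0],[0.032,0.0175,0,0],[0.034,0.019,0,0],[0.034,0.019,0,0],[0.034,0.019,0,0]]'; python3 -m crank '[[0.034,0.019,0,0],[0.026,0.014,0,0],[0.015,0.007,0.01,0],[0,0,0.01,0],[0,0,0,0]]'; python3 plan.py .622 .2145 .012 95.7
```

```text
time_s: 6.42
tcp_pos: [0.5856, 0.1355, 0.1159]
ee_rot: [[-0.099, 0.995, -0.002], [0.995, 0.099, -0.001], [-0.001, -0.002, -1.0]]
wrist_force: [0.9, 0.3, 0.6]
gripper_width: 0.574
time_s: 6.83
tcp_pos: [0.6159, 0.2126, 0.0928]
ee_rot: [[-0.1, 0.995, -0.007], [0.995, 0.1, -0.003], [-0.002, -0.007, -1.0]]
wrist_force: [-1.2, -0.4, -0.4]
gripper_width: 0.573
now shift [0.0012 0.0063 0.0808] dist 0.081
after turn shift [0.0012 0.0063 0.0808] dist 0.081
tcp [0.6159 0.2126 0.0928] yaw 95.74 turn 0.0007 t 6.83 F [-1.2 -0.4 -0.4] w 49.9 j [  33.   31.   -5.   -0.  -55. -117.]
```

```bash
python3 - <<'E'
from h import *
from seg import blobs
P,im,M=snap('wrist','wrist2')
blobs(P,.027,.05,.45,.68,.08,.3)
E
```

```text
px [414.1 102.6] n 2060 mean [0.5246 0.2564 0.035 ] zmax 0.0366 rect mm [array([524.6, 257. ]), array([12.3, 46.2]), np.float64(54.9)]
px [315.9 261.8] n 1420 mean [0.6196 0.2132 0.0329] zmax 0.0344 rect mm [array([620.2, 213. ]), array([27. , 26.9]), np.float64(5.9)]
```

View pics/wrist2.png

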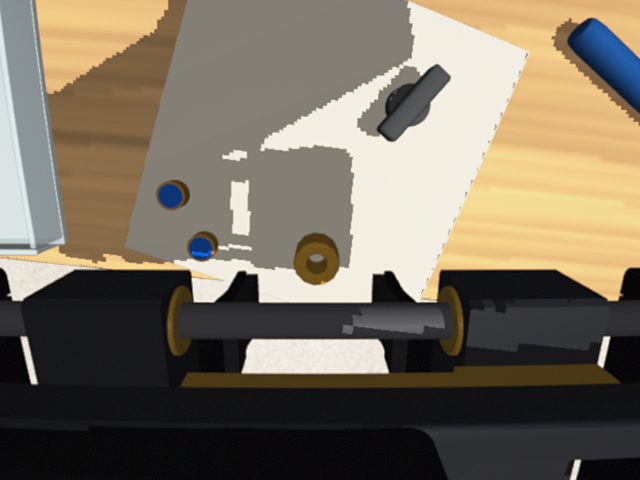

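The spacer at (316,260) is centred between the fingers, measured at (0.6205, 0.2135), and the beads are clear of them. I'll go down.

```bash
python3 -m crank '[[0.0,0.002,0.02,0],[0,0,0.025,0],[0,0,0.015,0],[0,0,0,0],[0,0,0,0]]'; python3 plan.py .6205 .2135 .012 95.7
```

```text
time_s: 7.3
tcp_pos: [0.6198, 0.2117, 0.0368]
ee_rot: [[-0.099, 0.995, -0.002], [0.995, 0.099, -0.001], [-0.001, -0.002, -1.0]]
wrist_force: [-0.6, -0.7, 0.8]
gripper_width: 0.575
now shift [0.0018 0.0009 0.0248] dist 0.025
after turn shift [0.0018 0.0009 0.0248] dist 0.025
tcp [0.6198 0.2117 0.0368] yaw 95.66 turn -0.0007 t 7.3 F [-0.6 -0.7  0.8] w 50.0 j [  33.   35.   -7.    0.  -48. -117.]
```

```bash
python3 -m crank '[[0.001,0,0.012,0],[0,0,0.009,0],[0,0,0,0],[0,0,0,0]]'; python3 plan.py .6205 .2135 .012 95.7
```

```text
time_s: 7.63
tcp_pos: [0.6199, 0.2139, 0.0158]
ee_rot: [[-0.1, 0.995, -0.001], [0.995, 0.1, -0.001], [-0.0, -0.001, -1.0]]
wrist_force: [-0.6, -0.6, 0.8]
gripper_width: 0.569
now shift [-0.0004  0.0006  0.0038] dist 0.004
after turn shift [-0.0004  0.0006  0.0038] dist 0.004
tcp [0.6199 0.2139 0.0158] yaw 95.72 turn 0.0003 t 7.63 F [-0.6 -0.6  0.8] w 49.5 j [  33.   36.   -8.    0.  -46. -117.]
```

```bash
python3 -m crank '[[0,0,0.002,0],[0,0,0,0],[0,0,0,0],[0,0,0,0],[0,0,0,0]]' 0.015; python3 -m crank '[[0,0,0,0],[0,0,0,0]]';  python3 plan.py .6205 .2135 .012 95.7
```

```text
time_s: 8.05
tcp_pos: [0.6203, 0.2143, 0.0144]
ee_rot: [[-0.1, 0.995, 0.001], [0.995, 0.1, 0.0], [0.0, 0.001, -1.0]]
wrist_force: [0.6, 0.5, 0.7]
gripper_width: 0.306
time_s: 8.22
tcp_pos: [0.6203, 0.2142, 0.0144]
ee_rot: [[-0.1, 0.995, 0.0], [0.995, 0.1, 0.0], [0.0, 0.0, -1.0]]
wrist_force: [-0.1, -0.2, 1.2]
gripper_width: 0.307
now shift [-0.0008  0.0001  0.0024] dist 0.003
after turn shift [-0.0008  0.0001  0.0024] dist 0.003
tcp [0.6203 0.2142 0.0144] yaw 95.72 turn 0.0004 t 8.22 F [-0.1 -0.2  1.2] w 26.7 j [  33.   36.   -8.    0.  -46. -117.]
```

```bash
python3 -m crank '[[0,0,-0.01,0],[0,0,-0.025,0],[0,0,-0.03,0],[0,0,-0.01,0],[0,0,0,0]]'; python3 plan.py .606 -.017 .085 95.7
```

```text
time_s: 8.63
tcp_pos: [0.6223, 0.2153, 0.0934]
ee_rot: [[-0.1, 0.995, 0.007], [0.995, 0.1, 0.004], [0.003, 0.007, -1.0]]
wrist_force: [0.2, 0.1, -0.8]
gripper_width: 0.306
now shift [-0.2295 -0.0395  0.0084] dist 0.233
after turn shift [-0.2295 -0.0393  0.0084] dist 0.233
tcp [0.6223 0.2153 0.0934] yaw 95.75 turn 0.0009 t 8.63 F [ 0.2  0.1 -0.8] w 26.7 j [  33.   31.   -4.    0.  -54. -117.]
```

```bash
python3 -m crank '[[-0.018,-0.003,0,0],[-0.034,-0.006,0,0],[-0.038,-0.0065,0,0],[-0.038,-0.0065,0,0],[-0.038,-0.0065,0,0]]';python3 -m crank '[[-0.034,-0.006,0,0],[-0.022,-0.004,0,0],[-0.007,-0.001,0,0],[0,0,0,0],[0,0,0,0]]'; python3 plan.py .606 -.017 .015 95.7
```

```text
time_s: 9.05
tcp_pos: [0.6062, 0.0439, 0.0872]
ee_rot: [[-0.1, 0.995, -0.004], [0.995, 0.1, -0.001], [-0.0, -0.004, -1.0]]
wrist_force: [0.7, -0.1, -0.5]
gripper_width: 0.309
time_s: 9.47
tcp_pos: [0.603, -0.0179, 0.0881]
ee_rot: [[-0.099, 0.995, -0.002], [0.995, 0.099, -0.0], [0.0, -0.002, -1.0]]
wrist_force: [0.3, -0.5, -0.5]
gripper_width: 0.309
now shift [0.0006 0.0031 0.0731] dist 0.073
after turn shift [0.0006 0.0031 0.0731] dist 0.073
tcp [ 0.603  -0.0179  0.0881] yaw 95.66 turn -0.0007 t 9.47 F [ 0.3 -0.5 -0.5] w 26.9 j [ 14.  27. -13.  -0. -50. -98.]
```

```bash
python3 -m crank '[[0.0,0.002,0.018,0],[0,0,0.028,0],[0,0,0.02,0],[0,0,0.005,0],[0,0,0,0]]'; python3 -m crank '[[0,0,0,0]]'; python3 plan.py .606 -.017 .014 95.7
```

```text
time_s: 9.88
tcp_pos: [0.6044, -0.0164, 0.0161]
ee_rot: [[-0.101, 0.995, -0.004], [0.995, 0.101, -0.001], [-0.0, -0.004, -1.0]]
wrist_force: [-1.0, 0.1, -0.1]
gripper_width: 0.308
time_s: 9.97
tcp_pos: [0.6063, -0.0165, 0.0185]
ee_rot: [[-0.101, 0.995, 0.001], [0.995, 0.101, -0.0], [-0.0, 0.001, -1.0]]
wrist_force: [0.5, -0.2, 0.7]
gripper_width: 0.31
now shift [-0.0005 -0.0004  0.0045] dist 0.005
after turn shift [-0.0005 -0.0004  0.0045] dist 0.005
tcp [ 0.6063 -0.0165  0.0185] yaw 95.83 turn 0.0022 t 9.97 F [ 0.5 -0.2  0.7] w 27.0 j [ 14.  32. -16.   0. -42. -98.]
```

```bash
python3 -m crank '[[0,0,0.006,0],[0,0,0,0],[0,0,0,0]]'; python3 -m crank '[[0,0,0,0],[0,0,0,0],[0,0,0,0]]' 0.045; python3 -m crank '[[0,0,-0.02,0],[0,0,-0.03,0],[0,0,-0.035,0],[0,0,-0.02,0],[0,0,0,0]]' 0.045; python3 plan.py .5246 .257 .095 145
```

```text
time_s: 10.22
tcp_pos: [0.606, -0.0173, 0.0128]
ee_rot: [[-0.1, 0.995, 0.001], [0.995, 0.1, 0.0], [0.0, 0.001, -1.0]]
wrist_force: [-0.2, -0.3, -1.2]
gripper_width: 0.309
time_s: 10.47
tcp_pos: [0.606, -0.0175, 0.0127]
ee_rot: [[-0.1, 0.995, 0.001], [0.995, 0.1, 0.0], [0.0, 0.001, -1.0]]
wrist_force: [-0.7, -0.5, -0.6]
gripper_width: 0.452
time_s: 10.88
tcp_pos: [0.6092, -0.0172, 0.1233]
ee_rot: [[-0.101, 0.995, 0.012], [0.995, 0.101, 0.001], [-0.0, 0.012, -1.0]]
wrist_force: [1.2, 0.3, 0.1]
gripper_width: 0.516
now shift [ 0.2813 -0.0566  0.0283] dist 0.288
after turn shift [0.2266 0.1761 0.0283] dist 0.288
tcp [ 0.6092 -0.0172  0.1233] yaw 95.78 turn -0.8591 t 10.88 F [1.2 0.3 0.1] w 44.9 j [ 14.  25. -10.   0. -54. -98.]
```

```bash
python3 -m crank '[[0.02,-0.004,0,0],[0.035,-0.007,0,0],[0.038,-0.0077,0,0],[0.038,-0.0077,0,0],[0.038,-0.0077,0,0]]' 0.066; python3 -m crank '[[0.038,-0.0077,0,0],[0.038,-0.0077,0,0],[0.026,-0.005,0,0],[0.01,-0.002,0,0],[0,0,0,-0.1]]';python3 -m crank '[[0,0,0,-0.108],[0,0,0,-0.108],[0,0,0,-0.108],[0,0,0,-0.108],[0,0,0,-0.108]]';python3 -m crank '[[0,0,0,-0.108],[0,0,0,-0.108],[0,0,0,0],[0,0,0,0]]';  python3 plan.py .5246 .257 .012 145
python3 - <<'E'
from h import *
from seg import blobs
P,im,M=snap('wrist','wrist3')
blobs(P,.027,.05,.45,.68,.08,.3)
E
```

```text
time_s: 11.3
tcp_pos: [0.5539, 0.1484, 0.1168]
ee_rot: [[-0.099, 0.995, -0.0], [0.995, 0.099, -0.0], [-0.0, -0.0, -1.0]]
wrist_force: [0.9, 0.6, -0.7]
gripper_width: 0.737
time_s: 11.72
tcp_pos: [0.5206, 0.2587, 0.1167]
ee_rot: [[-0.203, 0.979, -0.0], [0.979, 0.203, 0.0], [0.0, -0.0, -1.0]]
wrist_force: [0.6, -0.9, -0.7]
gripper_width: 0.758
time_s: 12.13
tcp_pos: [0.5214, 0.2557, 0.1167]
ee_rot: [[-0.677, 0.736, -0.001], [0.736, 0.677, -0.0], [0.0, -0.001, -1.0]]
wrist_force: [-0.4, 0.1, -0.0]
gripper_width: 0.758
time_s: 12.47
tcp_pos: [0.5214, 0.2558, 0.1168]
ee_rot: [[-0.815, 0.58, -0.001], [0.58, 0.815, -0.0], [0.0, -0.001, -1.0]]
wrist_force: [-0.1, -0.4, -0.2]
gripper_width: 0.76
now shift [-0.0019  0.0028  0.1048] dist 0.105
after turn shift [-0.0019  0.0028  0.1048] dist 0.105
tcp [0.5214 0.2558 0.1168] yaw 144.56 turn -0.0078 t 12.47 F [-0.1 -0.4 -0.2] w 66.1 j [ 42.  23. -14.  -0. -53. -78.]
px [311.8 247.5] n 1397 mean [0.5238 0.2559 0.0347] zmax 0.0364 rect mm [array([524.2, 256.6]), array([12.3, 45.7]), np.float64(54.9)]
```

View pics/wrist3.png

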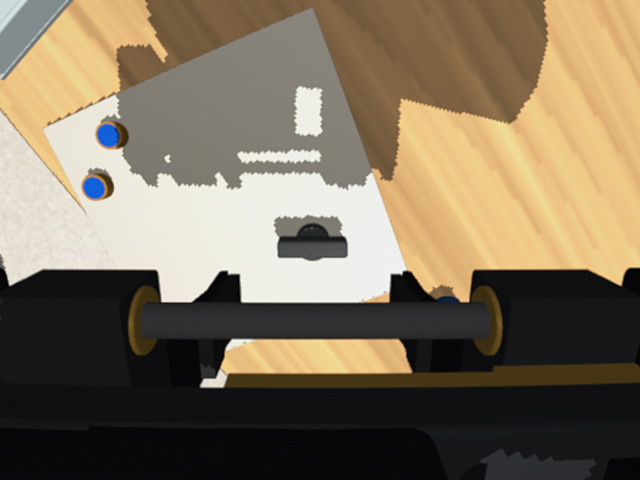

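The wing nut at (312,246) lies parallel to and between the fingers. A blue brush handle shows near the right finger at (445,298), so I'll check its clearance.

```bash
python3 - <<'E'
import numpy as np
d=np.load('pics/top0.npz');P=d['P'];im=d['im'].astype(int)
m=(im[...,2]>im[...,0]+25)&(P[...,1]>.28)&(P[...,0]<.56)&(P[...,0]>.4)
q=P[m]; print(m.sum()); c=np.array([.5245,.2567]); r=np.linalg.norm(q[:,:2]-c,axis=1); print(q[np.argsort(r)[:4]].round(3),r.min().round(3))
X=np.array([-.819,.574]);print(((q[:,:2]-c)@X)[np.argsort(r)[:3]])
E
```

```text
174
[[0.475 0.354 0.02 ]
 [0.472 0.354 0.02 ]
 [0.475 0.357 0.019]
 [0.472 0.357 0.018]] 0.109
[0.09678593 0.09887616 0.09831383]
```

Nearest handle point is 109 mm away and the finger reaches 48 mm, so it's clear. Descending.

```bash
python3 -m crank '[[-0.002,0.002,0.02,-0.006],[0,0,0.03,0],[0,0,0.03,0],[0,0,0.01,0],[0,0,0,0]]'; python3 -m crank '[[0,0,0,0],[0,0,0,0]]'; python3 plan.py .5244 .2567 .012 145
```

```text
time_s: 12.93
tcp_pos: [0.5225, 0.2554, 0.0242]
ee_rot: [[-0.819, 0.574, -0.005], [0.574, 0.819, -0.004], [0.002, -0.007, -1.0]]
wrist_force: [-0.5, -0.5, 0.9]
gripper_width: 0.759
time_s: 13.1
tcp_pos: [0.5254, 0.2578, 0.0288]
ee_rot: [[-0.82, 0.572, 0.003], [0.572, 0.82, 0.002], [-0.001, 0.003, -1.0]]
wrist_force: [-0.0, 0.3, 0.4]
gripper_width: 0.76
now shift [ 0.0002 -0.0015  0.0168] dist 0.017
after turn shift [ 0.0002 -0.0015  0.0168] dist 0.017
tcp [0.5254 0.2578 0.0288] yaw 145.11 turn 0.0019 t 13.1 F [-0.   0.3  0.4] w 66.1 j [ 42.  30. -18.   0. -41. -77.]
```

```bash
python3 -m crank '[[0,-0.001,0.01,0],[0,0,0.004,0],[0,0,0,0],[0,0,0,0]]'; python3 -m crank '[[0,0,0,0],[0,0,0,0],[0,0,0,0],[0,0,0,0],[0,0,0,0]]' 0.035; python3 -m crank '[[0,0,0,0],[0,0,0,0]]'; python3 plan.py .5244 .2567 .012 145
```

```text
time_s: 13.43
tcp_pos: [0.5236, 0.2561, 0.0131]
ee_rot: [[-0.82, 0.572, -0.0], [0.572, 0.82, -0.0], [0.0, -0.0, -1.0]]
wrist_force: [1.2, 0.6, 0.9]
gripper_width: 0.751
time_s: 13.85
tcp_pos: [0.5237, 0.2563, 0.0133]
ee_rot: [[-0.82, 0.572, 0.0], [0.572, 0.82, 0.0], [-0.0, 0.0, -1.0]]
wrist_force: [0.3, 0.4, 0.5]
gripper_width: 0.522
time_s: 14.02
tcp_pos: [0.5237, 0.2563, 0.0132]
ee_rot: [[-0.82, 0.572, 0.0], [0.572, 0.82, 0.0], [-0.0, 0.0, -1.0]]
wrist_force: [-0.7, -0.4, 0.3]
gripper_width: 0.527
now shift [-0.0003  0.0007  0.0012] dist 0.001
after turn shift [-0.0003  0.0007  0.0012] dist 0.001
tcp [0.5237 0.2563 0.0132] yaw 145.11 turn 0.002 t 14.02 F [-0.7 -0.4  0.3] w 45.8 j [ 42.  31. -19.   0. -40. -77.]
```

```bash
python3 -m crank '[[0,0,-0.01,0],[0,0,-0.025,0],[0,0,-0.03,0],[0,0,-0.02,0],[0,0,0,0.05]]';python3 -m crank '[[0,0,0,0.1],[0,0,0,0.108],[0,0,0,0.108],[0,0,0,0.108],[0,0,0,0.108]]';python3 -m crank '[[0,0,0,0.108],[0,0,0,0.1],[0,0,0,0.072],[0,0,0,0],[0,0,0,0]]'; python3 plan.py .5625 -.022 .095 95.7
```

```text
time_s: 14.43
tcp_pos: [0.5264, 0.258, 0.104]
ee_rot: [[-0.791, 0.612, 0.009], [0.612, 0.791, 0.006], [-0.003, 0.01, -1.0]]
wrist_force: [0.0, 0.0, -0.3]
gripper_width: 0.517
time_s: 14.85
tcp_pos: [0.5236, 0.2561, 0.0988]
ee_rot: [[-0.366, 0.931, 0.0], [0.931, 0.366, 0.0], [0.0, 0.0, -1.0]]
wrist_force: [0.3, 0.8, -0.7]
gripper_width: 0.525
time_s: 15.27
tcp_pos: [0.5236, 0.2562, 0.0985]
ee_rot: [[-0.102, 0.995, 0.0], [0.995, 0.102, 0.0], [0.0, 0.0, -1.0]]
wrist_force: [0.3, -0.2, -0.3]
gripper_width: 0.527
now shift [-0.2807  0.0104  0.0035] dist 0.281
after turn shift [-0.2806  0.0111  0.0035] dist 0.281
tcp [0.5236 0.2562 0.0985] yaw 95.83 turn 0.0023 t 15.27 F [ 0.3 -0.2 -0.3] w 45.8 j [  42.   25.  -15.   -0.  -50. -126.]
```

```bash
python3 - <<'E'
from h import *
from seg import blobs
P,im,M=snap('top','top3')
blobs(P,.02,.06,.45,.68,-.12,.07,8)
cv2.imwrite('pics/top3c.png',cv2.resize(im[195:310,200:480],None,fx=2.8,fy=2.8)[:,:,::-1])
snap('wrist','wrist4')
E
```

```text
px [347.  240.6] n 417 mean [ 0.5626 -0.0241  0.0302] zmax 0.0353 rect mm [array([559.9, -22.1]), array([160.8, 113.3]), np.float64(5.6)]
px [344.2 223.8] n 80 mean [ 0.6061 -0.0183  0.0286] zmax 0.0329 rect mm [array([606.1, -18. ]), array([25.5, 25.8]), np.float64(89.8)]
px [348.3 259.3] n 127 mean [ 0.5142 -0.0258  0.0313] zmax 0.0352 rect mm [array([514.6, -26. ]), array([30.6, 29.7]), np.float64(12.2)]
```

View pics/top3c.png

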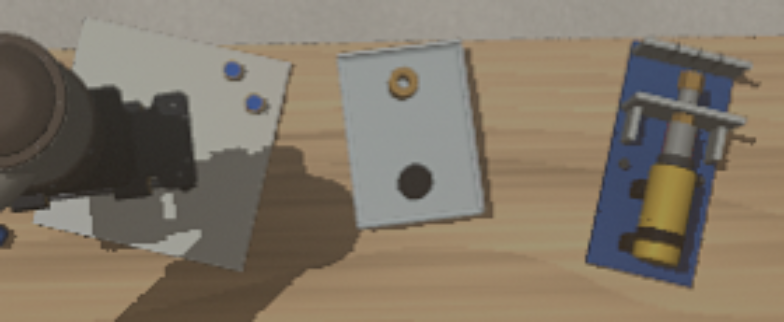

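View pics/wrist4.png

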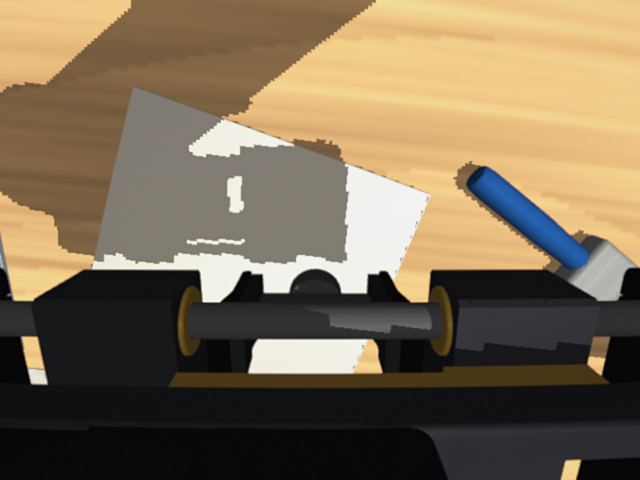

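The spacer at (403,82) and knob at (415,181) stand in the tray, which hasn't moved, and the wing nut is held level in the jaws at (315,295). I'll carry it to the tray centre.

```bash
python3 -m crank '[[-0.02,0.001,0,0],[-0.035,0.001,0,0],[-0.038,0.001,0,0],[-0.038,0.001,0,0],[-0.038,0.001,0,0]]'; python3 -m crank '[[-0.038,0.001,0,0],[-0.038,0.001,0,0],[-0.025,0.001,0,0],[-0.01,0,0,0],[0,0,0,0]]'; python3 -m crank '[[0,0,0.02,0],[0,0,0,0],[0,0,0,0]]'; python3 plan.py .5605 -.022 .013 95.7
```

```text
time_s: 15.78
tcp_pos: [0.5454, 0.0871, 0.0983]
ee_rot: [[-0.102, 0.995, 0.0], [0.995, 0.102, -0.0], [-0.0, 0.0, -1.0]]
wrist_force: [0.3, 0.4, -0.8]
gripper_width: 0.524
time_s: 16.2
tcp_pos: [0.5595, -0.0237, 0.0981]
ee_rot: [[-0.097, 0.995, -0.0], [0.995, 0.097, -0.0], [-0.0, -0.0, -1.0]]
wrist_force: [-0.3, -0.1, -0.1]
gripper_width: 0.528
time_s: 16.45
tcp_pos: [0.5587, -0.0209, 0.0774]
ee_rot: [[-0.101, 0.995, -0.003], [0.995, 0.101, -0.001], [-0.0, -0.003, -1.0]]
wrist_force: [-0.7, 0.4, 0.0]
gripper_width: 0.526
now shift [-0.0013  0.0017  0.0644] dist 0.064
after turn shift [-0.0013  0.0017  0.0644] dist 0.064
tcp [ 0.5587 -0.0209  0.0774] yaw 95.81 turn 0.0019 t 16.45 F [-0.7  0.4  0. ] w 45.8 j [ 14.  24. -20.  -0. -46. -99.]
```

```bash
python3 -m crank '[[0,0,0.015,0],[0,0,0.025,0],[0,0,0.018,0],[0,0,0,0],[0,0,0,0]]'; python3 -m crank '[[0,0,0,0],[0,0,0.004,0],[0,0,0,0],[0,0,0,0]]'; python3 plan.py .5605 -.022 .012 95.7
```

```text
time_s: 16.87
tcp_pos: [0.5596, -0.0209, 0.0202]
ee_rot: [[-0.102, 0.995, -0.001], [0.995, 0.102, -0.001], [-0.001, -0.001, -1.0]]
wrist_force: [-0.1, -1.0, 0.7]
gripper_width: 0.523
time_s: 17.2
tcp_pos: [0.5599, -0.0215, 0.0168]
ee_rot: [[-0.1, 0.995, 0.001], [0.995, 0.1, 0.0], [0.0, 0.001, -1.0]]
wrist_force: [0.6, -0.0, -0.6]
gripper_width: 0.525
now shift [-0.0006  0.0006  0.0048] dist 0.005
after turn shift [-0.0006  0.0006  0.0048] dist 0.005
tcp [ 0.5599 -0.0215  0.0168] yaw 95.73 turn 0.0005 t 17.2 F [ 0.6 -0.  -0.6] w 45.7 j [ 14.  29. -23.   0. -38. -99.]
```

```bash
python3 -m crank '[[0,0,0.005,0],[0,0,0,0],[0,0,0,0]]'; python3 -m crank '[[0,0,0,0],[0,0,0,0],[0,0,0,0]]' 0.058; python3 -m crank '[[0,0,-0.02,0],[0,0,-0.035,0],[0,0,-0.04,0],[0,0,-0.04,0],[0,0,-0.02,0]]'; python3 plan.py .5958 -.2723 .15 75.3
```

```text
time_s: 17.45
tcp_pos: [0.5593, -0.0217, 0.0108]
ee_rot: [[-0.1, 0.995, -0.001], [0.995, 0.1, -0.0], [-0.0, -0.001, -1.0]]
wrist_force: [0.1, 0.9, -0.7]
gripper_width: 0.522
time_s: 17.7
tcp_pos: [0.5597, -0.0216, 0.0112]
ee_rot: [[-0.1, 0.995, 0.0], [0.995, 0.1, 0.0], [-0.0, 0.0, -1.0]]
wrist_force: [-0.1, -0.1, -0.1]
gripper_width: 0.639
time_s: 18.12
tcp_pos: [0.5618, -0.0216, 0.1717]
ee_rot: [[-0.101, 0.995, 0.008], [0.995, 0.101, 0.0], [-0.0, 0.008, -1.0]]
wrist_force: [1.0, -0.4, 0.3]
gripper_width: 0.662
now shift [-0.2529  0.0086  0.0217] dist 0.254
after turn shift [-0.2339  0.0965  0.0217] dist 0.254
tcp [ 0.5618 -0.0216  0.1717] yaw 95.78 turn 0.3574 t 18.12 F [ 1.  -0.4  0.3] w 57.6 j [ 14.  18. -13.   0. -58. -99.]
```

```bash
python3 - <<'E'
from h import *
from seg import blobs
P,im,M=snap('scene','scene4')
blobs(P,.02,.06,.45,.68,-.12,.07,8)
cv2.imwrite('pics/scene4c.png',cv2.resize(im[140:370,150:450],None,fx=2.6,fy=2.6)[:,:,::-1])
E
```

```text
px [277.2 239. ] n 955 mean [ 0.5643 -0.0203  0.0282] zmax 0.034 rect mm [array([561. , -22.1]), array([165.2, 120.7]), np.float64(5.5)]
px [291.6 226.7] n 161 mean [ 0.5181 -0.0214  0.0304] zmax 0.0346 rect mm [array([516. , -23.2]), array([32.5, 30.2]), np.float64(6.1)]
px [278.5 238.3] n 145 mean [ 0.5636 -0.0177  0.0295] zmax 0.0345 rect mm [array([562.8, -20. ]), array([16.4, 45.3]), np.float64(9.5)]
px [264.8 250.6] n 131 mean [ 0.609  -0.014   0.0279] zmax 0.0325 rect mm [array([607.3, -15.6]), array([28.7, 26.9]), np.float64(52.5)]
```

View pics/scene4c.png

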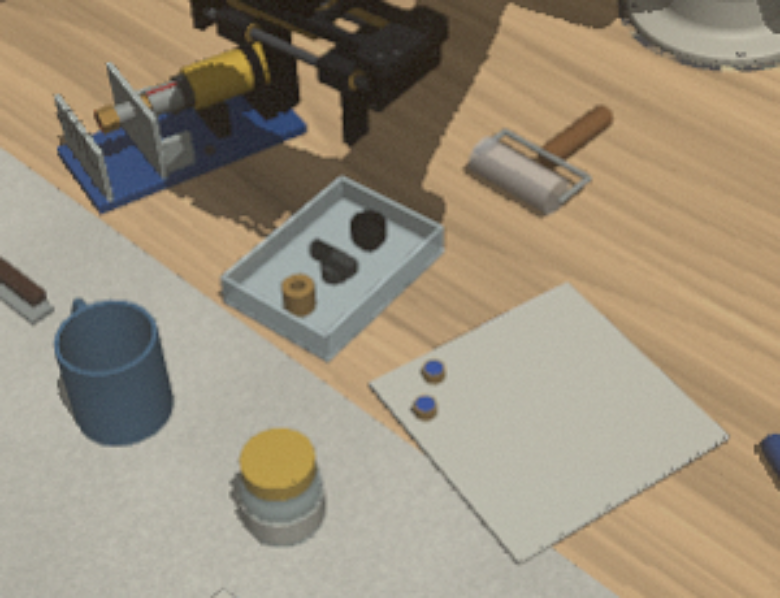

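All three fittings stand in the tray, with pixels spacer (299,292), wing nut (335,260) and knob (368,229). Beads, mug, jar and roller are where they were. Next I'll move above the bolt head.

```bash
python3 -m crank '[[0,0,0,0.09],[0,0,0,0.09],[0,0,0,0.09],[0,0,0,0.0875],[0,0,0,0]]' 0.045; python3 -m crank '[[-0.02,0.008,0,0],[-0.033,0.0135,0,0],[-0.035,0.0145,0,0],[-0.035,0.0145,0,0],[-0.035,0.0145,0,0]]'; python3 -m crank '[[-0.035,0.0145,0,0],[-0.025,0.01,0,0],[-0.013,0.005,0,0],[0,0,0,0],[0,0,0,0]]'; python3 plan.py .5958 -.2723 .041 75.3
```

```text
time_s: 18.58
tcp_pos: [0.5592, -0.0217, 0.1658]
ee_rot: [[0.256, 0.967, -0.0], [0.967, -0.256, 0.0], [-0.0, -0.0, -1.0]]
wrist_force: [-0.1, 0.6, 0.2]
gripper_width: 0.528
time_s: 19.0
tcp_pos: [0.582, -0.1924, 0.1659]
ee_rot: [[0.252, 0.968, -0.0], [0.968, -0.252, 0.0], [0.0, -0.0, -1.0]]
wrist_force: [0.1, 0.2, -0.7]
gripper_width: 0.517
time_s: 19.42
tcp_pos: [0.5916, -0.2693, 0.1654]
ee_rot: [[0.255, 0.967, -0.001], [0.967, -0.255, 0.001], [0.0, -0.001, -1.0]]
wrist_force: [-0.2, -0.6, -0.3]
gripper_width: 0.516
now shift [-0.0019  0.0048  0.1244] dist 0.125
after turn shift [-0.0019  0.0048  0.1244] dist 0.125
tcp [ 0.5916 -0.2693  0.1654] yaw 75.22 turn -0.0013 t 19.42 F [-0.2 -0.6 -0.3] w 44.9 j [-10.  27.  -0.  -0. -63. -95.]
```

```bash
python3 - <<'E'
from h import *
from seg import blobs
P,im,M=snap('wrist','wrist5')
print('>74');blobs(P,.075,.1,.5,.7,-.35,-.18,30)
print('60-72');blobs(P,.062,.073,.5,.7,-.35,-.18,30)
E
```

```text
>74
px [309.9 110.8] n 1544 mean [ 0.5103 -0.2514  0.0782] zmax 0.0808 rect mm [array([ 514.1, -251.4]), array([32.4, 28.3]), np.float64(90.0)]
px [309.1 209. ] n 1697 mean [ 0.5683 -0.2673  0.0809] zmax 0.0824 rect mm [array([ 568.7, -267.2]), array([99.3,  6.5]), np.float64(75.2)]
60-72
px [310.1 161.1] n 3044 mean [ 0.5403 -0.2594  0.0693] zmax 0.0726 rect mm [array([ 530.7, -257.4]), array([98.6, 73.2]), np.float64(75.3)]
px [308.7 236. ] n 1136 mean [ 0.5887 -0.2732  0.0674] zmax 0.0703 rect mm [array([ 588.3, -273.6]), array([20.9, 29.5]), np.float64(75.6)]
px [314.5 280.2] n 1091 mean [ 0.621  -0.2776  0.0668] zmax 0.0685 rect mm [array([ 621.4, -277.7]), array([72.4,  7.7]), np.float64(75.2)]
```

View pics/wrist5.png

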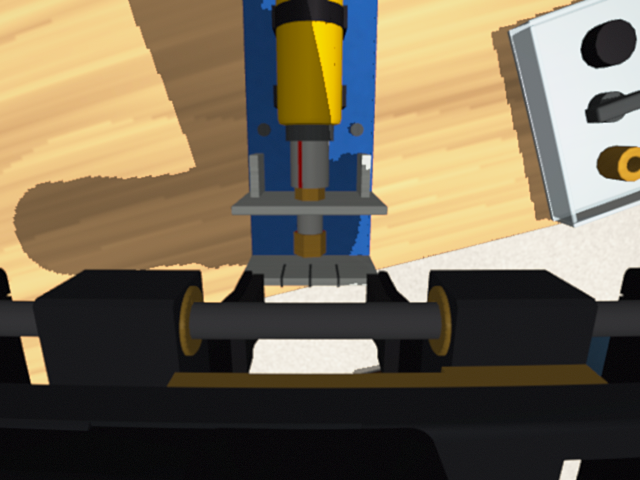

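The wrist view shows the bolt head at (310,243) between the bracket (row 209) and fence (row 270), with the jaws square to the plates. The head measures about (0.5955, -0.274). I'll descend in stages.

```bash
python3 -m crank '[[-0.004,0.0035,0.02,0],[0,0,0.03,0],[0,0,0,0],[0,0,0,0],[0,0,0,0]]'; python3 plan.py .5954 -.2742 .041 75.2
```

```text
time_s: 19.88
tcp_pos: [0.5953, -0.2732, 0.1176]
ee_rot: [[0.253, 0.968, 0.001], [0.968, -0.253, -0.001], [-0.001, 0.002, -1.0]]
wrist_force: [-0.7, 0.6, 0.7]
gripper_width: 0.52
now shift [-0.001   0.0004  0.0766] dist 0.077
after turn shift [-0.001   0.0004  0.0766] dist 0.077
tcp [ 0.5953 -0.2732  0.1176] yaw 75.37 turn 0.003 t 19.88 F [-0.7  0.6  0.7] w 45.3 j [-11.  30.  -3.   0. -57. -94.]
```

```bash
python3 - <<'E'
from h import *
from seg import blobs
P,im,M=snap('wrist','wrist6')
print('>74');blobs(P,.075,.1,.5,.7,-.35,-.18,30)
print('60-72');blobs(P,.062,.073,.5,.7,-.35,-.18,30)
P,im,M=snap('scene','scene6')
cv2.imwrite('pics/scene6c.png',cv2.resize(im[110:260,130:330],None,fx=3.9,fy=3.9)[:,:,::-1])
E
```

```text
>74
px [315.4  94.6] n 2389 mean [ 0.5103 -0.2512  0.0782] zmax 0.0807 rect mm [array([ 514.2, -251.1]), array([31.5, 28.3]), np.float64(90.0)]
px [312.9 216.7] n 2586 mean [ 0.5681 -0.2676  0.0809] zmax 0.0825 rect mm [array([ 568.6, -267.4]), array([99.2,  6.5]), np.float64(75.4)]
60-72
px [314.9 158.8] n 4799 mean [ 0.5409 -0.2595  0.0692] zmax 0.0726 rect mm [array([ 530.5, -257.6]), array([98.6, 73.5]), np.float64(75.2)]
px [313.3 249.1] n 1637 mean [ 0.5889 -0.2728  0.0675] zmax 0.0703 rect mm [array([ 588.6, -272.7]), array([20.4, 29.3]), np.float64(75.4)]
px [314.2 298.2] n 659 mean [ 0.6184 -0.28    0.0659] zmax 0.0682 rect mm [array([ 618.5, -279.8]), array([60.2,  3.3]), np.float64(75.3)]
```

View pics/wrist6.png

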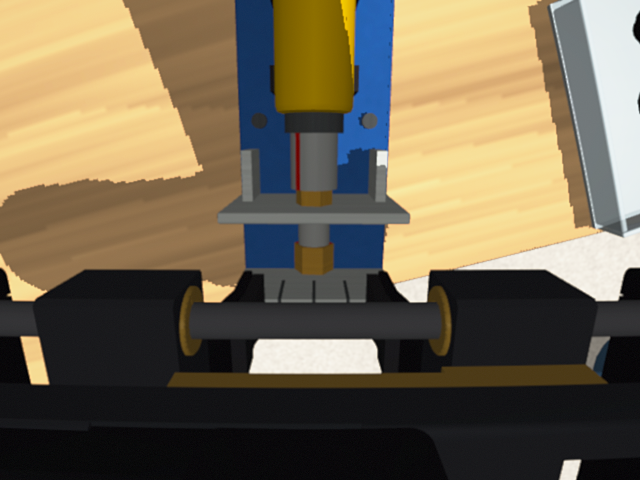

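View pics/scene6c.png

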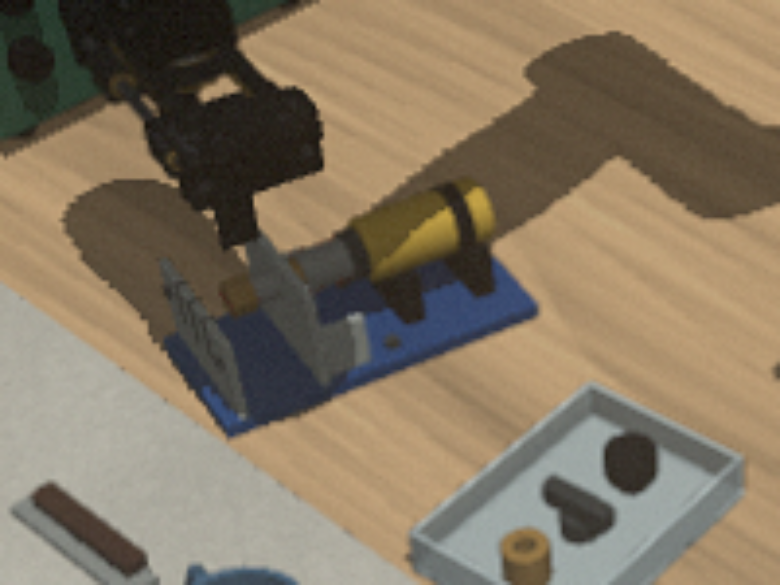

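Head at (313,258) is between the fingers, and the estimates agree within 1.5 mm. Lowering into the gap.

```bash
python3 -m crank '[[-0.001,0,0.012,0],[0,0,0.015,0],[0,0,0.01,0],[0,0,0,0],[0,0,0,0]]'; python3 plan.py .5955 -.2745 .041 75.2
```

```text
time_s: 20.4
tcp_pos: [0.5938, -0.2749, 0.0785]
ee_rot: [[0.255, 0.967, -0.001], [0.967, -0.255, 0.0], [-0.0, -0.001, -1.0]]
wrist_force: [0.3, -0.4, -0.1]
gripper_width: 0.517
now shift [0.0008 0.0016 0.0375] dist 0.037
after turn shift [0.0008 0.0016 0.0375] dist 0.037
tcp [ 0.5938 -0.2749  0.0785] yaw 75.24 turn 0.0007 t 20.4 F [ 0.3 -0.4 -0.1] w 45.0 j [-11.  32.  -5.   0. -53. -94.]
```

```bash
python3 -m crank '[[0.001,0.001,0.01,0],[0,0,0.01,0],[0,0,0.01,0],[0,0,0,0],[0,0,0,0]]'; python3 -m crank '[[0,0,0.006,0],[0,0,0,0],[0,0,0,0]]'; python3 plan.py .5955 -.2745 .041 75.2
```

```text
time_s: 20.82
tcp_pos: [0.5947, -0.274, 0.0479]
ee_rot: [[0.255, 0.967, -0.002], [0.967, -0.255, 0.0], [-0.0, -0.002, -1.0]]
wrist_force: [-0.1, -0.0, 0.1]
gripper_width: 0.518
time_s: 21.07
tcp_pos: [0.5953, -0.2741, 0.0429]
ee_rot: [[0.255, 0.967, -0.0], [0.967, -0.255, 0.0], [-0.0, -0.0, -1.0]]
wrist_force: [-0.7, -0.2, 0.4]
gripper_width: 0.512
now shift [-0.0003  0.0003  0.0019] dist 0.002
after turn shift [-0.0003  0.0003  0.0019] dist 0.002
tcp [ 0.5953 -0.2741  0.0429] yaw 75.24 turn 0.0006 t 21.07 F [-0.7 -0.2  0.4] w 44.5 j [-11.  34.  -7.  -0. -49. -94.]
```

```bash
python3 -m crank '[[0,0,0.002,0],[0,0,0,0]]'; python3 -m crank '[[0,0,0,0],[0,0,0,0],[0,0,0,0],[0,0,0,0],[0,0,0,0]]' 0.0; python3 -m crank '[[0,0,0,0],[0,0,0,0],[0,0,0,0],[0,0,0,0],[0,0,0,0]]'; python3 - <<'E'
from station import sense
s=sense();print(s['wrist_force'],s['moment'],s['gripper_width']*87,s['tcp_pos'],s['time_s'])
E
```

```text
time_s: 21.23
tcp_pos: [0.5953, -0.2741, 0.0411]
ee_rot: [[0.255, 0.967, 0.0], [0.967, -0.255, 0.0], [0.0, 0.0, -1.0]]
wrist_force: [-0.5, 0.5, 0.3]
gripper_width: 0.518
time_s: 21.65
tcp_pos: [0.5954, -0.2741, 0.0412]
ee_rot: [[0.255, 0.967, 0.0], [0.967, -0.255, -0.0], [0.0, 0.0, -1.0]]
wrist_force: [-0.3, 0.3, 1.1]
gripper_width: 0.243
time_s: 22.07
tcp_pos: [0.5954, -0.2741, 0.0412]
ee_rot: [[0.255, 0.967, 0.0], [0.967, -0.255, -0.0], [-0.0, 0.0, -1.0]]
wrist_force: [-0.1, -0.2, 1.8]
gripper_width: 0.24
[-0.11362691 -0.21829959  1.78553053] [ 0.04588001  0.05315311 -0.00259679] 20.877975240749006 [ 0.59541087 -0.27409208  0.04118422] 22.0667
```

Opening is 20.9 mm, slightly over the 20 mm flats. I'll wait and watch whether the bolt is really still.

```bash
for i in 1 2 3; do python3 -m crank '[[0,0,0,0],[0,0,0,0],[0,0,0,0],[0,0,0,0],[0,0,0,0]]' | grep -E 'time|width|force'; done; python3 - <<'E'
from h import *
s=sense();print(s['wrist_force'],s['moment'],s['gripper_width']*87,s['time_s'])
P,im,M=snap('wrist','wrist7'); cv2.imwrite('pics/wrist7c.png',cv2.resize(im[100:340,200:430],None,fx=2.4,fy=2.4)[:,:,::-1])
P,im,M=snap('scene','scene7'); cv2.imwrite('pics/scene7c.png',cv2.resize(im[130:230,150:290],None,fx=5.5,fy=5.5,interpolation=2)[:,:,::-1])
E
```

```text
time_s: 22.48
wrist_force: [0.3, -0.4, 1.6]
gripper_width: 0.242
time_s: 22.9
wrist_force: [-0.8, 0.2, 1.8]
gripper_width: 0.24
time_s: 23.32
wrist_force: [-1.6, 0.8, 2.5]
gripper_width: 0.247
[-1.56544514  0.78882502  2.5316981 ] [0.15817474 0.03329019 0.00405032] 21.50269429349361 23.3167
```

View pics/wrist7c.png

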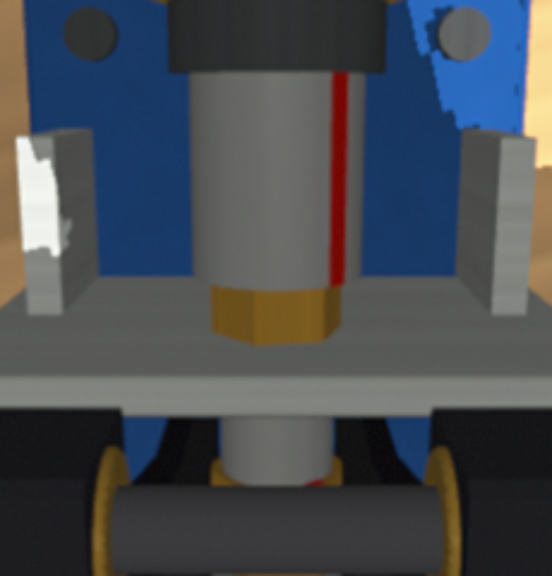

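View pics/scene7c.png

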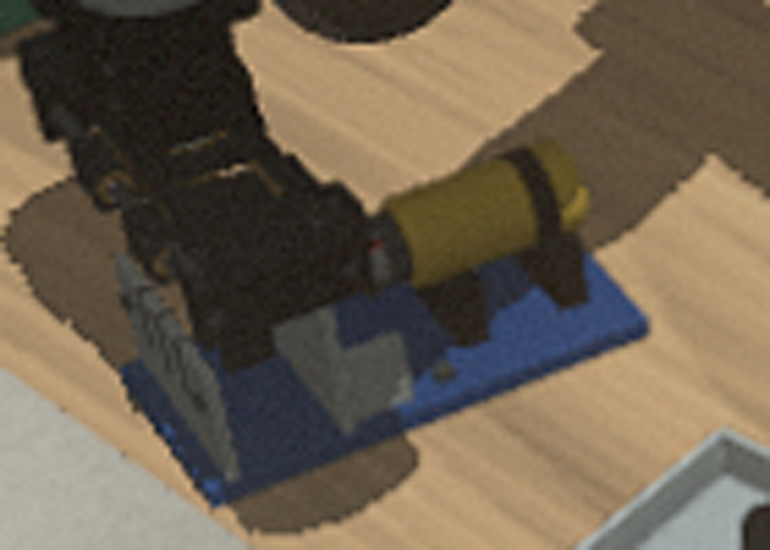

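The wrist picture shows a red mark on the bolt head at (315,485) just above the finger linkage. The width has risen slightly, so I'll track both over a couple of seconds.

```bash
cat > watch.py <<'E'
from h import *
import sys
s=sense(); P,im,M=snap('wrist','w_'+sys.argv[1])
a=im.astype(int); m=(a[...,0]>90)&(a[...,1]<50)&(a[...,2]<50)
hd=m.copy(); hd[:270]=0; hd[:, :250]=0; hd[:,380:]=0; so=m.copy(); so[220:]=0
f=lambda q: (q.sum(),np.argwhere(q).mean(0).round(1).tolist() if q.any() else None)
print(round(s['time_s'],2),'w',round(s['gripper_width']*87,2),'F',s['wrist_force'].round(1),'M',s['moment'].round(3),'head red',f(hd),'socket red',f(so))
cv2.imwrite('pics/w_%s_c.png'%sys.argv[1],cv2.resize(im[260:320,270:360],None,fx=6,fy=6,interpolation=2)[:,:,::-1])
E
for i in a b c d e f; do python3 watch.py $i; python3 -m crank '[[0,0,0,0],[0,0,0,0],[0,0,0,0]]' >/dev/null; done
python3 -c "
import cv2,numpy as np
print(cv2.imwrite('pics/mont.png',np.vstack([np.hstack([cv2.resize(cv2.imread('pics/w_%s_c.png'%k),(260,180)) for k in r]) for r in ('abc','def')])))"
```

```text
23.42 w 21.2 F [-0.6  0.5  2.4] M [ 0.167  0.002 -0.01 ] head red (np.int64(8), [300.5, 332.5]) socket red (np.int64(574), [173.8, 339.3])
23.72 w 21.46 F [0.5 1.1 1.5] M [0.218 0.026 0.006] head red (np.int64(9), [300.6, 332.1]) socket red (np.int64(637), [174.4, 334.7])
24.02 w 21.05 F [0.5 0.4 2. ] M [ 0.229 -0.022 -0.018] head red (np.int64(8), [300.5, 332.5]) socket red (np.int64(710), [174.8, 329.6])
24.32 w 20.76 F [-0.3  1.4  2.6] M [ 0.198  0.057 -0.068] head red (np.int64(8), [300.5, 332.5]) socket red (np.int64(701), [173.5, 324.4])
24.62 w 21.49 F [-0.5  1.2  2.7] M [0.209 0.004 0.006] head red (np.int64(8), [300.5, 332.5]) socket red (np.int64(720), [174.5, 318.5])
24.92 w 21.25 F [0.7 0.5 3.7] M [ 0.262 -0.022 -0.009] head red (np.int64(9), [300.6, 332.0]) socket red (np.int64(720), [174.5, 312.5])
True
```

View pics/mont.png

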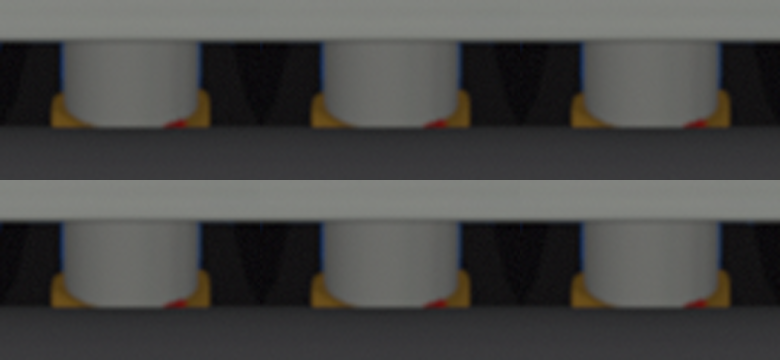

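The head's red mark stays at (332,300) while the socket mark moves from column 339 to 312, so the bolt is held. The moment is drifting slightly, so I'll watch a little longer.

```bash
for i in g h i j k; do python3 -m crank '[[0,0,0,0],[0,0,0,0],[0,0,0,0],[0,0,0,0],[0,0,0,0]]' >/dev/null; python3 -m crank '[[0,0,0,0],[0,0,0,0],[0,0,0,0],[0,0,0,0],[0,0,0,0]]' >/dev/null;python3 watch.py $i;  done; python3 plan.py .5955 -.2745 .041 75.2|tail -1
```

```text
26.05 w 21.34 F [-0.6  1.1  4. ] M [ 0.282  0.018 -0.052] head red (np.int64(8), [300.5, 332.5]) socket red (np.int64(606), [174.2, 292.4])
26.93 w 20.78 F [1.  0.7 3.3] M [ 0.334 -0.071 -0.005] head red (np.int64(9), [300.6, 332.1]) socket red (np.int64(353), [173.2, 282.2])
27.82 w 21.01 F [0.  0.5 4.4] M [ 0.305 -0.044 -0.044] head red (np.int64(9), [300.6, 332.1]) socket red (np.int64(4), [169.5, 279.0])
28.7 w 20.96 F [0.7 0.9 3.5] M [ 0.263 -0.166 -0.004] head red (np.int64(8), [300.5, 332.5]) socket red (np.int64(203), [173.7, 349.6])
29.58 w 21.27 F [0.8 1.4 5.5] M [ 0.258 -0.149  0.01 ] head red (np.int64(8), [300.5, 332.5]) socket red (np.int64(520), [174.0, 342.0])
tcp [ 0.5954 -0.2741  0.0411] yaw 75.23 turn 0.0006 t 29.63 F [0.3 0.7 4.7] w 21.2 j [-11.  34.  -7.   0. -49. -94.]
```

```bash
python3 - <<'E'
from h import *
from seg import blobs
P,im,M=snap('top','top9')
print('beads');blobs(P,.0135,.022,.55,.68,.08,.16,5)
print('tray');blobs(P,.02,.06,.45,.68,-.12,.07,8)
from station import finish_job
print(finish_job())
E
```

```text
beads
px [283.  219.4] n 40 mean [0.6231 0.1391 0.0178] zmax 0.021 rect mm [array([623.2, 139. ]), array([15.8, 18.3]), np.float64(88.9)]
px [290.8 231.1] n 38 mean [0.5918 0.1192 0.018 ] zmax 0.0207 rect mm [array([592.3, 118.8]), array([16.7, 15.6]), np.float64(0.8)]
tray
px [347.  240.7] n 419 mean [ 0.5623 -0.0241  0.0302] zmax 0.0356 rect mm [array([560. , -21.8]), array([161.3, 113.1]), np.float64(5.7)]
px [344.2 223.9] n 82 mean [ 0.6061 -0.0184  0.0282] zmax 0.0334 rect mm [array([606.4, -18. ]), array([26.1, 25.9]), np.float64(0.5)]
px [346.5 241.3] n 96 mean [ 0.5604 -0.0228  0.0304] zmax 0.0346 rect mm [array([561.3, -22.8]), array([43.3, 17.6]), np.float64(86.1)]
px [348.5 259.2] n 125 mean [ 0.5144 -0.0262  0.0314] zmax 0.0346 rect mm [array([514.9, -26.3]), array([30.5, 28.3]), np.float64(0.9)]
the job is handed in; nothing more can be done
None
```

I put the knob, spacer and wing nut into the tray, then gripped the bolt head from above in the gap. I handed the job in at about 29.7 s, still gripping it.

**Bolt:** Over the last 6 s the red mark on the bolt head stayed at the same pixel while the socket's mark kept moving round, so the bolt was standing still.

**Rest of the bench:** The last top view shows all three fittings in the tray. The tray and both beads are within about 1 mm of where they started. I did not re-measure the other bystanders at the end, but an earlier picture showed the mug, jar and roller in place.

**Readings that didn't quite fit:**
- **Jaw opening:** it read about 21 mm on the 20 mm flats, where the other parts read up to about 1 mm under their size. The head may not be seated perfectly flat.
- **Wrist load:** while holding, the upward force crept from about 2 N to 5 N and the moment about x reached about 0.3 N m. Both are small, and the bolt did not turn.

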